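# Stack a dental bite on the mounting plate

### The arm

A 7-joint arm with a two-finger parallel gripper is mounted at the origin on the work surface. World frame = base frame: x ahead of the robot, y to its left, z up, the work surface at z = 0. Lengths are in m, angles in rad, forces in N, time in s.
With the tool pointing down it reaches from about 0.425 to 0.875 m from the base axis. Payload 4.7 kg.
Tool frame: the origin (TCP) lies midway between the tips of the shut fingers; the grasp point (between the pads) lies ctrl.grasp_offset behind it (ctrl.grasp_offset is the distance from the TCP to the grasp point, in m); z points along the fingers, y is the line along which they close (so a half turn about z gives the same grasp; the last joint's range is limited). The gripper opens to 87 mm and grips with 3 to 60 N. Pads are 19 mm wide; open, the fingers measure 117 mm over their backs; the gripper's body (75 mm by 190 mm) begins 51 mm behind the grasp point.
Start: joints at [-1.104, 0.321, -0.07, 1.45, 0.023, 1.371, -0.057], TCP at [0.284, 0.585, 0.197] pointing down, gripper open.
Joint ranges: [-2.86, 2.86], [-0.3, 2.09], [-1.38, 1.24], [0.06, 2.45], [-1.56, 4.7], [0.09, 2.05], [-2.69, 2.69]. Speed limits (rad/s): [2.57, 2.57, 3.14, 3.14, 3.14, 3.14, 3.14].

### API

Orientations are given as a rotation vector (axis times angle).
In Python, from bench import ctrl gives the robot as it stands. The module is installed in compiled form; this text tells all that it offers.
- The arm moves only by the tool jog_arm, never from a script. Its argument "moves" is one flat list of numbers, 7 for each row, row after row: the shift along the tool's x, y, z in units of 30 cm (1.0 is 30 cm), then the turn, a rotation vector about the tool's x, y, z in units of 60 degrees (1.0 is 60 degrees), then the gripper's target within -1 to 1 (fully open at 1, half-way at 0, shut at -1). In form: [x, y, z, wx, wy, wz, fingers, x, y, z, wx, wy, wz, fingers, ...]. A call has exactly 8 rows; each row is the pose to reach, as a shift and turn from the pose commanded when the call began, along the tool's axes at that moment; what a row does not reach only later rows make up. A row lasts 1/8 s, in which the tool goes at most 62.5 mm and 10.7 degrees, less where a joint would pass 70% of its speed; a pose out of reach is approached as far as the arm can. A call with a number of a shift or a turn outside -1 to 1 is refused whole. A call with a gripper value outside its range is refused whole. The fingers move at their own pace and stop on an object; "newtons" is the grip in N (left out, the last holds). Time passes only in rows, so rows that repeat a pose let the fingers close, or fill a call up. It gives the time, the measured TCP pose, the force, the opening and the grip force at its end, in the units of the state.
- ctrl.get_state(): the state, without advancing time (a new reading comes with each control period).
- ctrl.get_image(name): name is "scene" or "top"; returns a dict with "pixels" (400x640x3 uint8, red, green, blue), "fx", "fy", "cx", "cy" (pixels), "dist" ([k1, k2, p1, p2, k3] as OpenCV has them; the pictures are not rectified), "xyz" and "rotation" of the camera in the world. Camera axes: x right, y up, looking along -z (the intrinsics and any distortion apply to the point x, -y, -z); pixel columns grow to the right and rows downward; lengths in m; the calibration is good to about 2 mm. A picture is of the moment at which its call begins. There is no depth.
- ctrl.close_job(): hands the job in; it is judged then, once.
The state is a dict: "time": time; "joint_positions": joint angles; "qd": joint speeds; "joint_torque": joint torques, N m; "position": TCP position; "tool_rot": TCP orientation; "ft_force": force on the tool from outside, world axes, zero at the start; "torque": the same for the moment, N m; "grip_width": opening from 0.0 (shut) to 1.0 (fully open); "grip_force": force on a finger pad.
Only numpy, scipy, OpenCV 4.12 (cv2) and the standard library are available. Lean on these libraries where they do the work, as an engineer would, in place of code of your own. Each camera call takes 0.05 s, during which the arm holds its last target. There are 200 camera calls.

### The job

Swing the orange lid of the trimming fixture back past upright so that it stays open by itself. Then build up the bite on the white pad of the mounting plate, in this order: the yellow lower cast, on its teeth the red bite plate out of the fixture, on that the blue upper cast (teeth down, as it already lies), and last the steel weight in the middle on top; every arch squarely over the one below, its rounded or pointed nose facing the same way as the rounded nose of the white pad. Leave the grey cast where it is.

Things in the scene. Friction and masses are not known exactly. Their poses are not given: they have to be found in the camera images.
- lid (a joint): hinge of the fixture's orange lid frame: 0 = closed (lying flat), grows as its free edge swings up and over towards the side away from the grip bar, 1.57 = upright, stop at 1.95 rad. Below about 1.57 it falls shut by its own weight (0.18 kg, lightly damped), above it falls open onto the stop. The hinge axis is parallel to the fixture's y axis, at x = +54 mm, z = 46 mm in the fixture's frame
- lid_bar (a point): middle of the lid's grip, a round steel bar 10 mm thick and 72 mm long, parallel to the hinge and 150 mm from it, held by two 8 mm arms 64 mm apart (centres); when the lid is closed it is 46 mm above the table, with a free gap of 39 mm between bar and lid frame and nothing below it. The frame is 8 mm thick, 100 mm wide. The point turns with the lid
- fixture: grey clamshell trimming fixture, fixed to the table, base 108 x 112 x 10 mm, origin under the middle of the base, x towards the hinge side (away from the grip bar), y along the hinge, z up. An aluminium pedestal 44 x 34 mm in its middle, top at z = 30 mm, bears the bite plate, which overhangs it 13 mm on either side in y; 34 mm high stops 4 mm thick stand at the plate's nose and heel
- bite_plate: red bite plate, flat D shape, 60 mm long, 60 mm wide, 8 mm thick, 40 g, lying in the fixture under the lid frame (a bar of the lid runs across it). Origin on its underside, 2 mm behind the tip of the nose; the plate reaches from x = -2 to 58 mm, y = -30 to 30 mm; straight parallel sides from x = 28 to 58 mm. Its x axis runs from the nose of the arch to the flat heel, y across it, z up
- lower_cast: yellow stone lower cast with ivory teeth upward: D-shaped base 56 mm long, 56 mm wide, 22 mm high, on it a horseshoe of teeth 10 mm high with level tops, total height 32 mm, about 0.14 kg. Origin on its underside at the tip of the rounded nose; it reaches from x = 0 to 56 mm, y = -28 to 28 mm; straight parallel sides from x = 28 to 56 mm. Its x axis runs from the nose of the arch to the flat heel, y across it, z up
- upper_cast: blue stone upper cast, lying teeth down, as it must also end: horseshoe of teeth 10 mm high below, base with pointed nose above it, 56 mm long, 56 mm wide, from z = 10 to 32 mm, flat on top, about 0.14 kg. Origin at the level of the teeth's ends (its underside), below the tip of the nose; it reaches from x = 0 to 56 mm, y = -28 to 28 mm; straight parallel sides from x = 28 to 56 mm. Its x axis runs from the nose of the arch to the flat heel, y across it, z up
- weight: round steel weight, disc 52 mm across and 18 mm high, with a grip knob on top 24 mm across from z = 26 to 42 mm, about 0.35 kg, origin at the centre of the underside. It belongs on the middle of the upper cast, 30 mm from the cast's nose along its x axis
- mounting_plate: mounting plate, fixed to the table: dark steel plate 120 x 110 x 8 mm with a white D-shaped pad 56 x 56 mm on it, pad top at z = 14 mm, and two brass thumbscrews 22 mm high at its heel corners. Origin at table level below the tip of the pad's rounded nose; the pad reaches from x = 0 to 56 mm, y = -28 to 28 mm; the lower cast's outline matches it. Its x axis runs from the nose of the arch to the flat heel, y across it, z up
- other_cast: grey stone cast of another case, same shape and size as the yellow one, teeth upward, not part of this job. Origin on its underside at the tip of the nose. Its x axis runs from the nose of the arch to the flat heel, y across it, z up
Not all that is in view belongs to the job. What is meant by the lower_cast is not black, and is the larger of those in its own colour.

How it is judged:
By the outcome, as a careful person would: the job done as asked, in the order asked, and still so for the second after the job is handed in, with the robot touching nothing.
It also fails if it takes over 144 s, if anything falls off the work surface, if the arm or the gripper's body presses on something with over 40 N, if the wrist force passes 120 N, or if a joint passes its speed limit or range.

## Working session

There is one attempt and no reset: what is moved stays moved. The work goes in short steps, Python scripts to look and compute and a tool call to move; the robot and the scene stay as the last step left them, time stands still between calls to the robot, and variables do not carry over. Pictures are saved under pics/ and viewed, at most 14 in all, crops included, and the job is handed in when it is done.

Besides the shell and the picture viewer there is one more tool, called after "Request:" as a command line: name --argument value ..., lists and objects as JSON in quotes. jog_arm: Moves the arm, as the interface text tells. Its arguments: {"type":"object","properties":{"moves":{"type":"array"},"newtons":{"type":"number"}},"required":["moves"]}

```bash
mkdir -p pics; python3 - <<'E'
from bench import ctrl
import cv2
print(ctrl.get_state(), ctrl.grasp_offset)
for n in("scene","top"):
    im=ctrl.get_image(n); cv2.imwrite(f"pics/{n}0.png",im["pixels"][:,:,::-1]); print({k:v for k,v in im.items() if k!="pixels"})
E
```

```text
{'time': 0.0, 'joint_positions': array([-1.10390986,  0.32183467, -0.07006806,  1.45170896,  0.02258226,
        1.37080114, -0.0569361 ]), 'qd': array([ 0.000158  ,  0.00043057,  0.00156881, -0.00102613, -0.00031558,
        0.00092052, -0.00065661]), 'joint_torque': array([-8.55374419e-04, -4.91280127e+01, -4.04374329e-01, -3.12531495e+01,
       -6.39276300e-02,  4.36198991e-02,  1.83174243e-04]), 'position': array([0.28413619, 0.58391565, 0.19603681]), 'tool_rot': array([-7.05132291e-01, -3.06107093e+00,  3.03645451e-03]), 'ft_force': array([ 0.08989574, -0.36770921,  0.69519958]), 'torque': array([ 0.03015874, -0.01532316, -0.02554318]), 'grip_force': 0.0, 'grip_width': 0.999868298691923} 0.0187
{'fx': 491.8697355688341, 'fy': 491.8697355688341, 'cx': 323.4146792089689, 'cy': 200.22240694718772, 'dist': array([-0.01684815,  0.        ,  0.        ,  0.        ,  0.        ]), 'xyz': array([ 1.41204105, -0.31149796,  0.70968703]), 'rotation': array([0.85024518, 0.57553342, 1.13612965])}
{'fx': 479.5195545646062, 'fy': 479.5195545646062, 'cx': 313.35037721919025, 'cy': 202.43731822296428, 'dist': array([-0.08771526,  0.        ,  0.        ,  0.        ,  0.        ]), 'xyz': array([0.38843304, 0.02013623, 1.3556352 ]), 'rotation': array([ 0.07248473, -0.07759392, -1.56455864])}
```

View pics/scene0.png

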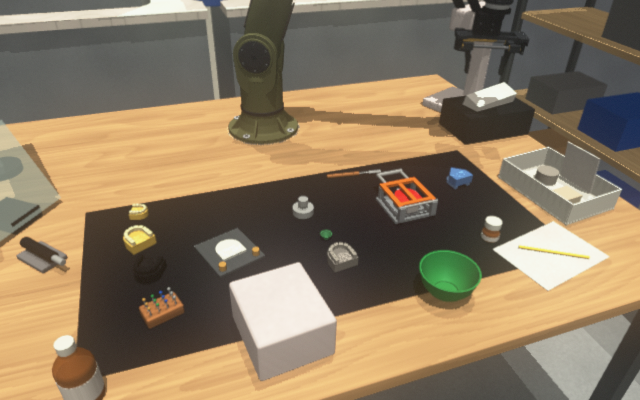

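View pics/top0.png

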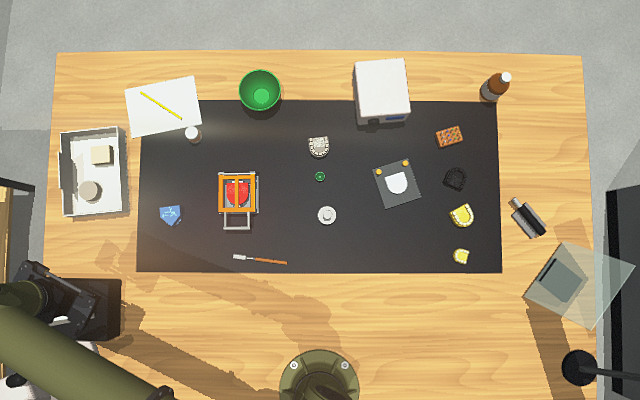

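Lower cast candidates in the top view are: large yellow at (461,215), small yellow at (460,256), black at (455,179) and grey at (318,147). By the description I choose the large yellow one. The upper cast is blue at (170,215), the fixture is at (238,195), the weight at (327,215) and the pad at (397,183). I'll check these in close crops.

```bash
cat > h.py <<'E'
import numpy as np, cv2
from scipy.spatial.transform import Rotation as R
def proj(im,P):
    P=np.atleast_2d(np.asarray(P,float)); C=R.from_rotvec(im["rotation"]).as_matrix()
    q=(P-im["xyz"])@C*[1,-1,-1]
    K=np.array([[im["fx"],0,im["cx"]],[0,im["fy"],im["cy"]],[0,0,1]])
    return cv2.projectPoints(q,np.zeros(3),np.zeros(3),K,np.array(im["dist"]))[0][:,0]
def back(im,uv,z):
    K=np.array([[im["fx"],0,im["cx"]],[0,im["fy"],im["cy"]],[0,0,1]])
    n=cv2.undistortPoints(np.array(uv,float).reshape(-1,1,2),K,np.array(im["dist"]))[:,0]
    d=np.c_[n[:,0],-n[:,1],-np.ones(len(n))]@R.from_rotvec(im["rotation"]).as_matrix().T
    return im["xyz"]+d*((z-im["xyz"][2])/d[:,2])[:,None]
def crop(im,box,s):
    a,b,c,d=box
    return cv2.resize(im["pixels"][b:d,a:c,::-1],None,fx=s,fy=s,interpolation=cv2.INTER_CUBIC)
E
python3 - <<'E'
from h import *; from bench import ctrl
t=ctrl.get_image("top"); s=ctrl.get_image("scene")
import pickle; pickle.dump((t,s),open("im0.pkl","wb"))
def B(im,u,v,h=24): return crop(im,(u-h,v-h,u+h,v+h),5.5)
rows=[np.hstack([B(t,461,215),B(t,170,215),B(t,238,195)]),np.hstack([B(t,397,183,24),B(s,139,238),B(s,459,178)])]
cv2.imwrite("pics/c1.png",np.vstack(rows))
a=crop(s,(370,160,445,225),8); cv2.imwrite("pics/c2.png",a)
for n,uv in dict(low=(461,215),up=(170,215),w=(327,215),fix=(238,195),pad=(397,183),grey=(318,147)).items(): print(n,back(t,uv,.02).round(3))
E
```

```text
low [[ 0.483 -0.4    0.02 ]]
up [[0.479 0.419 0.02 ]]
w [[ 0.482 -0.022  0.02 ]]
fix [[0.536 0.228 0.02 ]]
pad [[ 0.573 -0.219  0.02 ]]
grey [[0.674 0.004 0.02 ]]
```

View pics/c1.png

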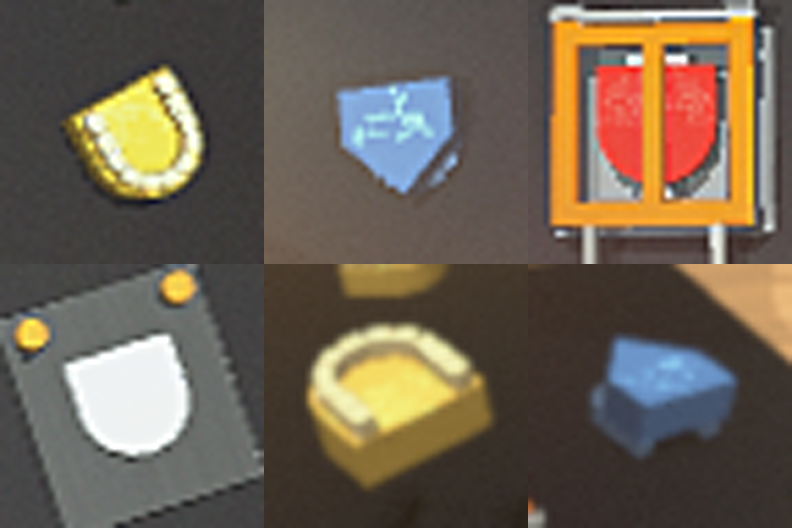

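View pics/c2.png

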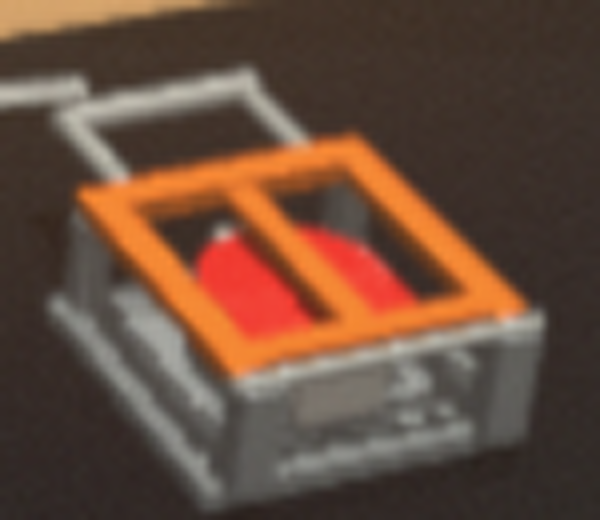

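Crops confirm it: the large yellow cast has ivory teeth and its nose points lower right in the top view. The blue nose points down, the red nose points towards the bar and robot, and the pad nose points down. Now I'll fit poses to the silhouettes.

```bash
cat > fit.py <<'E'
from h import *
from scipy.optimize import minimize
a=np.linspace(-np.pi/2,np.pi/2,25)
D=np.r_[np.c_[28-28*np.cos(a),28*np.sin(a)],[[56,28],[56,-28]]]/1e3
V=np.array([[0,0],[28,28],[56,28],[56,-28],[28,-28]])/1e3
DISC=np.c_[np.cos(np.linspace(0,6.28,40)),np.sin(np.linspace(0,6.28,40))]*.026
FR=np.array([[-52,-50],[54,-50],[54,50],[-52,50]])/1e3
def prism(o,z0,z1): return np.r_[np.c_[o,np.full(len(o),z0)],np.c_[o,np.full(len(o),z1)]]
yel=np.r_[prism(D,0,.022),prism(D*.88+[.003,0],.022,.032)]
MODELS=dict(low=(yel,),up=(prism(V,.010,.032),),pad=(prism(D,.008,.014),),fix=(prism(FR,.042,.050),),w=(prism(DISC,0,.018),prism(DISC*12/26,.026,.042)))
def mask(im,n,uv,h):
    hsv=cv2.cvtColor(im["pixels"],cv2.COLOR_RGB2HSV).astype(int); H,S,Vv=hsv[...,0],hsv[...,1],hsv[...,2]
    m={"low":(Vv>85)&(H<45)&(S>20),"up":(H>95)&(H<125)&(S>90)&(Vv>70),"pad":(Vv>175)&(S<60),"fix":(H<20)&(S>170)&(Vv>90)&(H>7),"w":(Vv>75)&(S<70)}[n]
    z=np.zeros(m.shape,np.uint8); u,v=map(int,uv); z[v-h:v+h,u-h:u+h]=m[v-h:v+h,u-h:u+h]
    nl,lab,st,_=cv2.connectedComponentsWithStats(z); k=1+np.argmax(st[1:,4]); z=(lab==k).astype(np.uint8)
    c,_=cv2.findContours(z,cv2.RETR_EXTERNAL,cv2.CHAIN_APPROX_NONE); cv2.drawContours(z,c,-1,1,-1)
    return z
def sil(im,P,u0,v0,h,s=8):
    g=np.zeros((2*h*s,2*h*s),np.uint8)
    for Q in P:
        q=(proj(im,Q)-[u0-h,v0-h]+.5)*s
        cv2.fillConvexPoly(g,cv2.convexHull(np.round(q).astype(np.int32)),255)
    return cv2.resize(g,(2*h,2*h),interpolation=cv2.INTER_AREA)/255.
def place(P,p,z0): 
    c,s=np.cos(p[2]),np.sin(p[2]); return [np.c_[Q[:,0]*c-Q[:,1]*s+p[0],Q[:,0]*s+Q[:,1]*c+p[1],Q[:,2]+z0] for Q in P]
def fit(ims,n,p0,z0=0,h=30):
    ctr=place([MODELS[n][0].mean(0)[None]],p0,z0)[0]; ms=[]
    for im in ims:
        u,v=np.round(proj(im,ctr)[0]).astype(int); ms.append((im,u,v,mask(im,n,(u,v),h)[v-h:v+h,u-h:u+h]))
    def f(q):
        p=[q[0]/1e3,q[1]/1e3,q[2]/30]; P=place(MODELS[n],p,z0)
        return sum(np.abs(sil(im,P,u,v,h)-m).sum()/max(m.sum(),1) for im,u,v,m in ms)
    q0=np.array([p0[0]*1e3,p0[1]*1e3,p0[2]*30]); best=None
    for d in (-6,0,6):
        S=np.vstack([q0+[0,0,d]]+[q0+[0,0,d]+e for e in np.eye(3)*6])
        r=minimize(f,q0,method="Nelder-Mead",options=dict(initial_simplex=S,xatol=.02,fatol=1e-5,maxiter=300))
        if best is None or r.fun<best.fun: best=r
    q=best.x; return np.array([q[0]/1e3,q[1]/1e3,q[2]/30]),best.fun,[int(m[3].sum()) for m in ms]
E
python3 - <<'E'
from fit import *; import pickle
t,s=pickle.load(open("im0.pkl","rb"))
G=dict(low=(.465,-.425,.9),up=(.452,.42,0),pad=(.545,-.22,.2),fix=(.536,.228,0),w=(.482,-.022,0))
# fix low guess: heel direction up-left in image => +x,+y
for n,p in G.items():
    h=40 if n=="fix" else 22
    for nm,ims in (("both",[t,s]),("top",[t]),("scene",[s])):
        p1,e,c=fit(ims,n,p,h=h); print(n,nm,p1.round(4),round(e,3),c)
E
```

```text
low both [ 0.455  -0.4191  0.507 ] 0.169 [414, 715]
low top [ 0.4553 -0.4202  0.4948] 0.054 [414]
low scene [ 0.454  -0.4198  0.5755] 0.061 [715]
up both [0.4481 0.4133 0.172 ] 0.527 [289, 258]
up top [0.4498 0.4171 0.0594] 0.205 [289]
up scene [0.4463 0.4138 0.1918] 0.309 [258]
pad both [ 0.5453 -0.2281  0.3352] 0.232 [356, 415]
pad top [ 0.5464 -0.2282  0.3075] 0.05 [356]
pad scene [ 0.5428 -0.227   0.3316] 0.088 [415]
fix both [0.5363 0.2316 0.013 ] 0.231 [1321, 996]
fix top [ 0.5401  0.23   -0.0144] 0.074 [1321]
fix scene [0.529  0.2324 0.0308] 0.127 [996]
w both [ 0.4802 -0.0182 -0.0506] 0.916 [1816, 401]
w top [ 0.4864 -0.028   0.126 ] 0.846 [1816]
w scene [ 0.4802 -0.0183 -0.0542] 0.07 [401]
```

```bash
python3 - <<'E'
from fit import *; import pickle
t,s=pickle.load(open("im0.pkl","rb"))
G=dict(low=(.455,-.419,.52),up=(.449,.416,.12),pad=(.5453,-.228,.32),fix=(.5363,.2316,.005),w=(.480,-.0183,0))
rows=[]
for im in (t,s):
    r=[]
    for n,p in G.items():
        P=place(MODELS[n],p,0); u,v=np.round(proj(im,P[0].mean(0)[None])[0]).astype(int); h=32 if n=="fix" else 18
        k=158/(2*h); c=cv2.resize(crop(im,(u-h,v-h,u+h,v+h),1),(158,158),interpolation=cv2.INTER_CUBIC)
        c=cv2.resize(c,(158,158)); d=c.copy()
        m=mask(im,n,(u,v),h+4)[v-h:v+h,u-h:u+h]; m=cv2.resize(m*255,(158,158),interpolation=cv2.INTER_NEAREST)
        for Q in P:
            q=cv2.convexHull(np.round((proj(im,Q)-[u-h,v-h]+.5)*k).astype(np.int32))
            cv2.polylines(d,[q],True,(255,0,255),1)
        r.append(np.vstack([d,cv2.cvtColor(m,cv2.COLOR_GRAY2BGR)]))
    rows.append(np.hstack(r))
cv2.imwrite("pics/ov.png",np.vstack(rows)[:600])
E
```

```text
(no output)
```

View pics/ov.png

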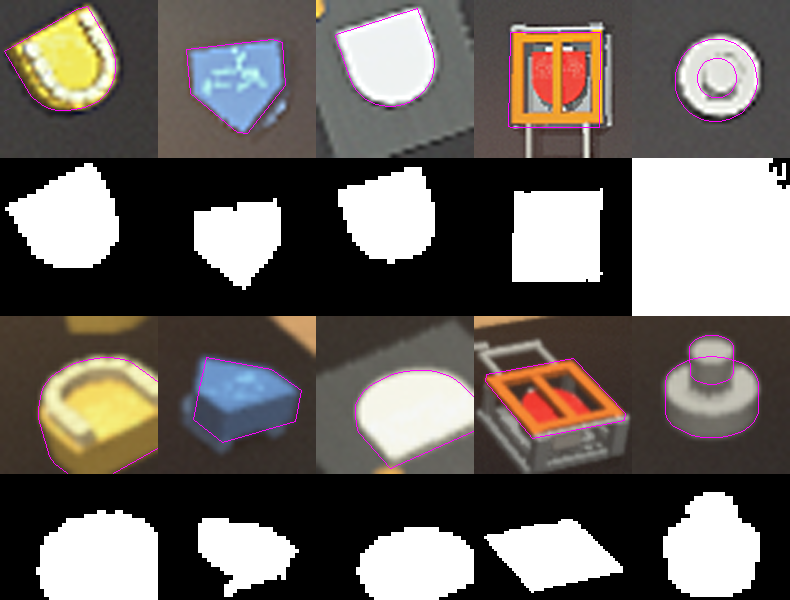

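The overlays match well: the fits land on the outlines to about a pixel. Lower cast ≈ (.455,-.420,.52), upper ≈ (.449,.4155,.125), pad ≈ (.545,-.228,.318), fixture ≈ (.536,.231,0), weight ≈ (.480,-.018). Next is the lid.

```bash
cat > go.py <<'E'
import sys; from h import *; from bench import ctrl
# args: x,y,z,psi[,pitch] per waypoint (mm, deg): TCP target, psi = heading of tool y, tool down
def pose(x,y,z,psi,*_):
    p=np.radians(psi); Y=np.array([np.cos(p),np.sin(p),0]); Z=np.array([0,0,-1.]); return np.array([x,y,z])/1e3,np.c_[np.cross(Y,Z),Y,Z]
s=ctrl.get_state(); P,M=s["position"],R.from_rotvec(s["tool_rot"]).as_matrix()
print("t",round(s["time"],2),"pos",(P*1e3).round(1),"psi",np.degrees(np.arctan2(M[1,1],M[0,1])).round(1),"F",s["ft_force"].round(1),"w",round(s["grip_width"]*87,1),"gf",round(s["grip_force"],1),"q7",s["joint_positions"][6].round(2))
same=False
for a in sys.argv[1:]:
    if a=="+": same=True; continue   # next waypoint in the same call frame
    p,m=pose(*map(float,a.split(",")))
    if not same: P0,M0=P,M
    d=M0.T@(p-P0)/.3; w=np.degrees(R.from_matrix(M0.T@m).as_rotvec())/60
    print(a,"->",d.round(4).tolist(),w.round(3).tolist()); P,M=p,m; same=False
E
python3 go.py 370,400,200,30 440,230.5,110,0 440,230.5,27,0
```

```text
t 0.2 pos [284.2 584.2 196.5] psi 64.1 F [-0.2 -0.1 -0.3] w 87.0 gf 0.0 q7 -0.06
370,400,200,30 -> [-0.5256, -0.427, -0.0112] [-0.001, 0.0, 0.568]
440,230.5,110,0 -> [-0.606, -0.0804, 0.3] [0.0, 0.0, 0.5]
440,230.5,27,0 -> [0.0, 0.0, 0.2767] [0.0, 0.0, 0.0]
```

Request:
jog_arm --moves '[-0.526,-0.427,-0.011,0,0,0.568,-0.08,-0.526,-0.427,-0.011,0,0,0.568,-0.08,-0.526,-0.427,-0.011,0,0,0.568,-0.08,-0.526,-0.427,-0.011,0,0,0.568,-0.08,-0.526,-0.427,-0.011,0,0,0.568,-0.08,-0.526,-0.427,-0.011,0,0,0.568,-0.08,-0.526,-0.427,-0.011,0,0,0.568,-0.08,-0.526,-0.427,-0.011,0,0,0.568,-0.08]' --newtons 10

```text
time: 1.2
position: [0.3695, 0.4013, 0.2002]
tool_rot: [-1.568, -2.722, 0.001]
ft_force: [0.9, -0.4, -0.2]
grip_width: 0.459
grip_force: 0.0
```

Request:
jog_arm --moves '[-0.606,-0.08,0.3,0,0,0.5,-0.08,-0.606,-0.08,0.3,0,0,0.5,-0.08,-0.606,-0.08,0.3,0,0,0.5,-0.08,-0.606,-0.08,0.3,0,0,0.5,-0.08,-0.606,-0.08,0.3,0,0,0.5,-0.08,-0.606,-0.08,0.3,0,0,0.5,-0.08,-0.606,-0.08,0.3,0,0,0.5,-0.08,-0.606,-0.08,0.3,0,0,0.5,-0.08]'

```text
time: 2.2
position: [0.4402, 0.232, 0.1109]
tool_rot: [2.22, 2.223, 0.001]
ft_force: [-0.5, -0.2, -0.1]
grip_width: 0.463
grip_force: 0.0
```

```bash
python3 go.py 440,230.5,27,0; python3 - <<'E'
from h import *; from bench import ctrl
t=ctrl.get_image("top"); s=ctrl.get_image("scene")
P=[[.440,.2305,.1]]
print(proj(t,P),proj(s,P))
a=crop(s,(340,100,460,230),4.5); b=crop(t,(200,150,270,250),5.85)
h=min(len(a),len(b)); cv2.imwrite("pics/l1.png",cv2.resize(np.hstack([a[:h],b[:h]]),(790,480)))
E
```

```text
t 2.2 pos [440.2 232.  110.9] psi 0.1 F [-0.5 -0.2 -0.1] w 40.3 gf 0.0 q7 -0.52
440,230.5,27,0 -> [-0.0053, -0.0007, 0.2797] [0.001, -0.001, 0.002]
[[231.57392659 228.15820626]] [[390.96401777 153.41895501]]
```

View pics/l1.png

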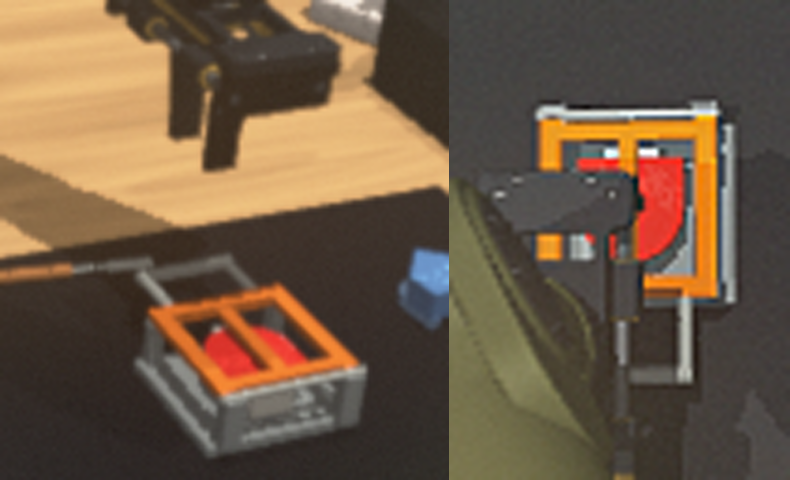

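```bash
python3 - <<'E'
from h import *; from bench import ctrl
s=ctrl.get_image("scene");t=ctrl.get_image("top")
for P in ([.440,.2305,.046],[.44,.2665,.046],[.44,.1945,.046],[.42,.2305,.111],[.46,.2305,.111],[.42,.2305,.13],[.46,.2305,.13]): print(P,proj(s,[P]).round(1),proj(t,[P]).round(1))
a=crop(s,(360,110,430,200),1); a=cv2.convertScaleAbs(a,alpha=1.8,beta=20)
k=6.5
a=cv2.resize(a,None,fx=k,fy=k,interpolation=cv2.INTER_CUBIC)
for P in ([.42,.2305,.111],[.46,.2305,.111],[.44,.2665,.046],[.44,.1945,.046]): cv2.circle(a,tuple(int(x) for x in ((proj(s,[P])[0]-[360,110]+.5)*k)),4,(255,0,255),-1)
cv2.imwrite("pics/l2.png",a)
E
```

```text
[0.44, 0.2305, 0.046] [[388.9 171.6]] [[234.9 229. ]]
[0.44, 0.2665, 0.046] [[401.3 169.4]] [[221.8 228.9]]
[0.44, 0.1945, 0.046] [[376.4 173.8]] [[248.  229.1]]
[0.42, 0.2305, 0.111] [[387.9 146. ]] [[230.7 235.7]]
[0.46, 0.2305, 0.111] [[394.9 153.3]] [[231.  220.3]]
[0.42, 0.2305, 0.13] [[388.6 139.4]] [[229.5 235.5]]
[0.46, 0.2305, 0.13] [[395.7 146.6]] [[229.8 219.9]]
```

View pics/l2.png

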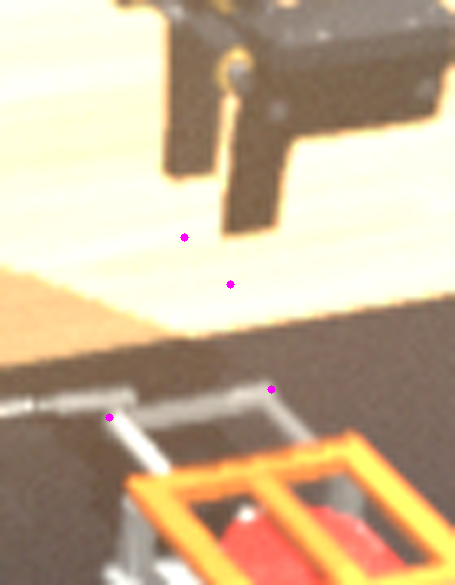

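The tips show at crop (189,178) and (248,235), about 8 px above the projected TCP, while the bar matches its prediction. The fingers seem to retract when open, so I'll measure that against the opening.

Request:
jog_arm --moves '[0,0,0,0,0,0,-1,0,0,0,0,0,0,-1,0,0,0,0,0,0,-1,0,0,0,0,0,0,-1,0,0,0,0,0,0,-1,0,0,0,0,0,0,-1,0,0,0,0,0,0,-1,0,0,0,0,0,0,-1]'

```text
time: 3.4
position: [0.4403, 0.2308, 0.1105]
tool_rot: [2.222, 2.221, 0.0]
ft_force: [-0.2, 0.4, 0.5]
grip_width: 0.007
grip_force: 0.0
```

```bash
cat > tip.py <<'E'
from h import *; from bench import ctrl; import sys,pickle
s=ctrl.get_image("scene"); st=ctrl.get_state(); pickle.dump((s,st),open(sys.argv[1]+".pkl","wb")); print(st["grip_width"],st["position"])
E
python3 tip.py shut
```

```text
0.0066145768668195 [0.44032046 0.23081067 0.11047472]
```

Request:
jog_arm --moves '[0,0,0,0,0,0,0.29,0,0,0,0,0,0,0.29,0,0,0,0,0,0,0.29,0,0,0,0,0,0,0.29,0,0,0,0,0,0,0.29,0,0,0,0,0,0,0.29,0,0,0,0,0,0,0.29,0,0,0,0,0,0,0.29]'

```text
time: 4.45
position: [0.4403, 0.2308, 0.1105]
tool_rot: [2.222, 2.221, 0.0]
ft_force: [-0.7, 0.4, 0.3]
grip_width: 0.642
grip_force: 0.0
```

```bash
python3 tip.py mid; python3 - <<'E'
from h import *; import pickle
r=[]
for n in("shut","mid"):
    s,st=pickle.load(open(n+".pkl","rb")); k=6
    a=cv2.convertScaleAbs(crop(s,(362,105,422,175),k),alpha=1.8,beta=20)
    for dz in (0,.0187,.0374): cv2.circle(a,tuple(int(x) for x in ((proj(s,[st["position"]+[0,0,dz]])[0]-[362,105]+.5)*k)),3,(255,0,255),-1)
    r.append(a)
cv2.imwrite("pics/tips.png",np.hstack(r))
E
```

```text
0.6442259544931371 [0.44032544 0.23082894 0.11049413]
```

View pics/tips.png

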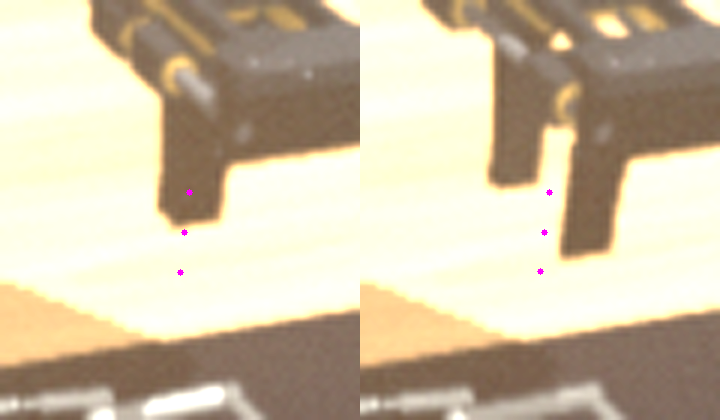

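Shut and at 56 mm opening, the tips sit the same ~8 px above the projected TCP. So there's no retraction, just a constant offset that I'll check by going down beside the bar.

Request:
jog_arm --moves '[0,0,0.28,0,0,0,-0.08,0,0,0.28,0,0,0,-0.08,0,0,0.28,0,0,0,-0.08,0,0,0.28,0,0,0,-0.08,0,0,0.28,0,0,0,-0.08,0,0,0.28,0,0,0,-0.08,0,0,0.28,0,0,0,-0.08,0,0,0.28,0,0,0,-0.08]'

```text
time: 5.5
position: [0.4404, 0.2309, 0.0267]
tool_rot: [2.222, 2.221, 0.001]
ft_force: [0.1, 0.4, -0.4]
grip_width: 0.461
grip_force: 0.0
```

```bash
python3 go.py; python3 - <<'E'
from h import *; from bench import ctrl
s=ctrl.get_image("scene");k=6
a=cv2.convertScaleAbs(crop(s,(350,120,450,210),k),alpha=1.8,beta=20)
cv2.imwrite("pics/d1.png",a)
E
```

```text
t 5.5 pos [440.4 230.9  26.7] psi -0.0 F [ 0.1  0.4 -0.4] w 40.1 gf 0.0 q7 -0.5
```

View pics/d1.png

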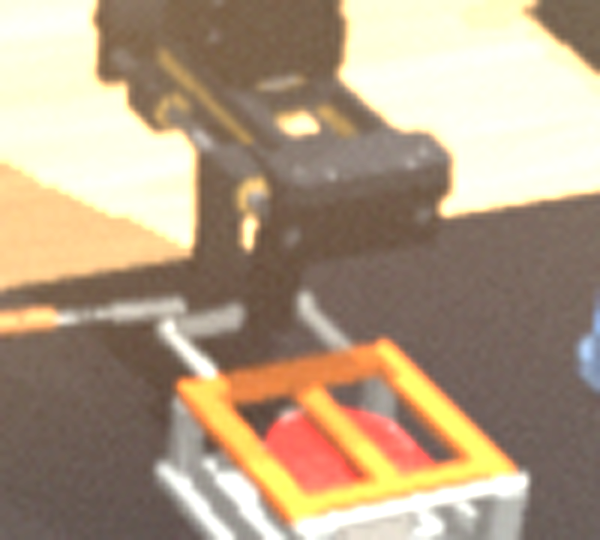

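The near finger hides the bar at crop x 240 to 295, so the fingers do straddle it. I'll close and read the width.

Request:
jog_arm --moves '[0,0,0,0,0,0,-1,0,0,0,0,0,0,-1,0,0,0,0,0,0,-1,0,0,0,0,0,0,-1,0,0,0,0,0,0,-1,0,0,0,0,0,0,-1,0,0,0,0,0,0,-1,0,0,0,0,0,0,-1]'

```text
time: 6.55
position: [0.4403, 0.2308, 0.0265]
tool_rot: [2.222, 2.221, 0.0]
ft_force: [0.0, 0.2, -0.0]
grip_width: 0.005
grip_force: 0.0
```

The fingers closed on nothing, so the real tips are about 23 mm above the nominal TCP, as the pictures showed. I'll open, go down 20 mm and close. The table stays clear under either reading.

Request:
jog_arm --moves '[0,0,0,0,0,0,-0.08,0,0,0,0,0,0,-0.08,0,0,0,0,0,0,-0.08,0,0,0,0,0,0,-0.08,0,0,0,0,0,0,-0.08,0,0,0.03,0,0,0,-0.08,0,0,0.067,0,0,0,-0.08,0,0,0.067,0,0,0,-0.08]'

```text
time: 7.55
position: [0.4392, 0.2301, 0.0049]
tool_rot: [-2.222, -2.221, 0.004]
ft_force: [0.2, -0.2, 0.3]
grip_width: 0.457
grip_force: 0.0
```

Request:
jog_arm --moves '[0,0,0,0,0,0,-1,0,0,0,0,0,0,-1,0,0,0,0,0,0,-1,0,0,0,0,0,0,-1,0,0,0,0,0,0,-1,0,0,0,0,0,0,-1,0,0,0,0,0,0,-1,0,0,0,0,0,0,-1]'

```text
time: 8.55
position: [0.4445, 0.2311, 0.0078]
tool_rot: [2.22, 2.217, 0.011]
ft_force: [7.0, 0.0, -0.1]
grip_width: 0.111
grip_force: 10.0
```

```bash
python3 go.py; python3 - <<'E'
from h import *; from bench import ctrl
s=ctrl.get_image("scene");k=6
a=cv2.convertScaleAbs(crop(s,(350,120,450,210),k),alpha=2.6,beta=20)
cv2.imwrite("pics/d2.png",a)
E
```

```text
t 8.55 pos [444.5 231.1   7.8] psi -0.1 F [ 7.   0.  -0.1] w 9.7 gf 10.0 q7 -0.49
```

The fingers grip the bar at 9.7 mm, centred near x=0.4445. So the fixture sits ~4 mm further out than my mean fit and agrees with the top camera. Now the arc.

Request:
jog_arm --moves '[0,0.018,-0.06,0,0,0,-1,0,0.028,-0.119,0,0,0,-1,0,0.046,-0.176,0,0,0,-1,0,0.07,-0.231,0,0,0,-1,0,0.101,-0.282,0,0,0,-1,0,0.138,-0.33,0,0,0,-1,0,0.18,-0.372,0,0,0,-1,0,0.227,-0.41,0,0,0,-1]'

```text
time: 9.6
position: [0.5072, 0.2322, 0.1312]
tool_rot: [-2.218, -2.22, 0.001]
ft_force: [-4.8, 2.1, 4.0]
grip_width: 0.111
grip_force: 10.0
```

Request:
jog_arm --moves '[0,0.051,-0.031,0,0,0,-1,0,0.106,-0.056,0,0,0,-1,0,0.163,-0.075,0,0,0,-1,0,0.222,-0.086,0,0,0,-1,0,0.281,-0.09,0,0,0,-1,0,0.341,-0.087,0,0,0,-1,0,0.4,-0.077,0,0,0,-1,0,0.439,-0.067,0,0,0,-1]'

```text
time: 10.6
position: [0.6414, 0.2326, 0.1502]
tool_rot: [-2.22, -2.222, -0.005]
ft_force: [0.1, 3.4, 0.6]
grip_width: 0.108
grip_force: 10.0
```

```bash
python3 go.py; python3 - <<'E'
from h import *; from bench import ctrl
s=ctrl.get_image("scene")
cv2.imwrite("pics/lid.png",crop(s,(340,60,470,220),3.7))
E
```

```text
t 10.6 pos [641.4 232.6 150.2] psi 0.1 F [0.1 3.4 0.6] w 9.4 gf 10.0 q7 -0.29
```

View pics/lid.png

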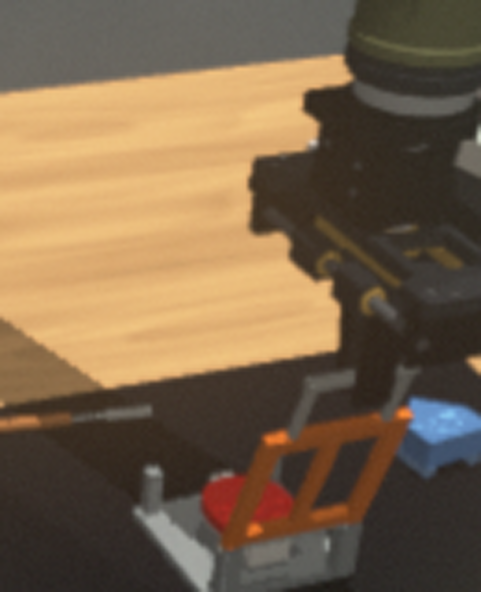

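The lid stands past upright with the bar 47 mm beyond the hinge, and the red plate is free. I'll release, rise, and go to the yellow cast.

Request:
jog_arm --moves '[0,0,0,0,0,0,-0.3,0,0,0,0,0,0,-0.1,0,0,0,0,0,0,-0.1,0,0,0,0,0,0,-0.1,0,0,-0.08,0,0,0,-0.1,0,0,-0.18,0,0,0,-0.1,0,0,-0.28,0,0,0,-0.1,0,0,-0.33,0,0,0,-0.1]'

```text
time: 11.65
position: [0.6407, 0.2307, 0.2506]
tool_rot: [2.221, 2.22, 0.004]
ft_force: [0.9, 0.9, 0.2]
grip_width: 0.454
grip_force: 0.0
```

```bash
python3 go.py 560,0,230,-20 520,-250,200,-45 491.7,-399.3,80,-60.2
```

```text
t 11.65 pos [640.7 230.7 250.6] psi -0.0 F [0.9 0.9 0.2] w 39.5 gf 0.0 q7 -0.3
560,0,230,-20 -> [-0.7692, -0.2688, 0.0673] [0.002, -0.001, 0.333]
520,-250,200,-45 -> [-0.8287, 0.1597, 0.1] [0.0, 0.0, 0.417]
491.7,-399.3,80,-60.2 -> [-0.4186, 0.2852, 0.4] [0.0, 0.0, 0.253]
```

Request:
jog_arm --moves '[-0.77,-0.27,0.067,0,0,0.333,1,-0.77,-0.27,0.067,0,0,0.333,1,-0.77,-0.27,0.067,0,0,0.333,1,-0.77,-0.27,0.067,0,0,0.333,1,-0.77,-0.27,0.067,0,0,0.333,1,-0.77,-0.27,0.067,0,0,0.333,1,-0.77,-0.27,0.067,0,0,0.333,1,-0.77,-0.27,0.067,0,0,0.333,1]'

```text
time: 12.65
position: [0.5592, 0.0013, 0.2281]
tool_rot: [-2.571, -1.805, 0.001]
ft_force: [0.4, 0.6, -1.2]
grip_width: 0.992
grip_force: 0.0
```

Request:
jog_arm --moves '[-0.829,0.16,0.1,0,0,0.417,1,-0.829,0.16,0.1,0,0,0.417,1,-0.829,0.16,0.1,0,0,0.417,1,-0.829,0.16,0.1,0,0,0.417,1,-0.829,0.16,0.1,0,0,0.417,1,-0.829,0.16,0.1,0,0,0.417,1,-0.829,0.16,0.1,0,0,0.417,1,-0.829,0.16,0.1,0,0,0.417,1]'

```text
time: 13.65
position: [0.5199, -0.2484, 0.1984]
tool_rot: [-2.9, -1.206, -0.001]
ft_force: [0.1, 0.2, 0.5]
grip_width: 0.999
grip_force: 0.0
```

Request:
jog_arm --moves '[-0.419,0.285,0.4,0,0,0.253,1,-0.419,0.285,0.4,0,0,0.253,1,-0.419,0.285,0.4,0,0,0.253,1,-0.419,0.285,0.4,0,0,0.253,1,-0.419,0.285,0.4,0,0,0.253,1,-0.419,0.285,0.4,0,0,0.253,1,-0.419,0.285,0.4,0,0,0.253,1,-0.419,0.285,0.4,0,0,0.253,1]'

```text
time: 14.65
position: [0.4916, -0.3989, 0.0791]
tool_rot: [3.035, 0.81, 0.002]
ft_force: [-0.0, 0.0, 0.7]
grip_width: 1.0
grip_force: 0.0
```

```bash
python3 go.py 491.7,-399.3,-4,-60.2 491.7,-399.3,-16,-60.2; python3 - <<'E'
from fit import *; from bench import ctrl
t=ctrl.get_image("top"); s=ctrl.get_image("scene")
print(fit([t],"pad",(.546,-.228,.31),h=22),proj(s,[[.545,.23,.02]]))
cv2.imwrite("pics/y1.png",np.hstack([crop(s,(80,150,200,290),4.2),cv2.resize(crop(s,(360,90,460,220),3),(294,588))]))
E
```

```text
t 14.65 pos [ 491.6 -398.9   79.1] psi -60.1 F [-0.   0.   0.7] w 87.0 gf 0.0 q7 -0.16
491.7,-399.3,-4,-60.2 -> [-0.0007, 0.0012, 0.2771] [0.001, -0.001, 0.002]
491.7,-399.3,-16,-60.2 -> [0.0, 0.0, 0.04] [0.0, 0.0, 0.0]
(array([ 0.54651304, -0.22839516,  0.29978871]), np.float64(0.05069073083778966), [352]) [[406.34969686 201.65389115]]
```

View pics/y1.png

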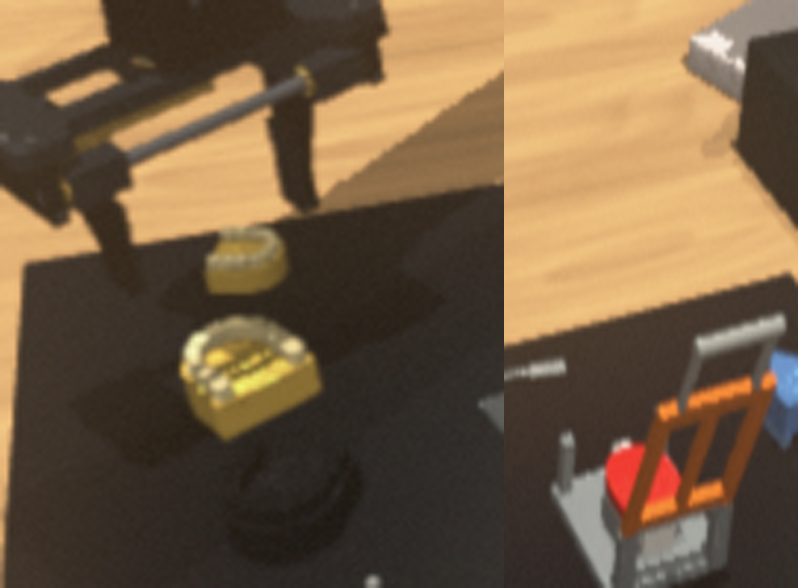

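The lid rests open on its stop. The tips straddle the yellow cast at crop (120,285) and (305,205). I'll compare that with the projection, then descend in two guarded steps.

```bash
python3 - <<'E'
from h import *; import pickle
t,s=pickle.load(open("im0.pkl","rb")); d=np.array([np.cos(np.radians(-60.1)),np.sin(np.radians(-60.1)),0])*.049
for dz in (0,.0187,.024,.03): 
    p=np.array([.4916,-.3989,.0791+dz]); print(dz,((proj(s,[p-d,p+d])-[80,150]+.5)*4.2).round())
E
```

```text
0 [[310. 243.]
 [138. 329.]]
0.0187 [[304. 213.]
 [129. 298.]]
0.024 [[302. 205.]
 [127. 290.]]
0.03 [[300. 195.]
 [124. 280.]]
```

Request:
jog_arm --moves '[0,0,0.1,0,0,0,1,0,0,0.2,0,0,0,1,0,0,0.277,0,0,0,1,0,0,0.277,0,0,0,1,0,0,0.277,0,0,0,1,0,0,0.277,0,0,0,1,0,0,0.277,0,0,0,1,0,0,0.277,0,0,0,1]'

```text
time: 15.75
position: [0.4909, -0.3998, -0.0043]
tool_rot: [3.036, 0.808, 0.001]
ft_force: [-0.8, 0.7, -0.2]
grip_width: 0.999
grip_force: 0.0
```

The tips sit ~24 mm above the nominal TCP, confirmed in two poses and by the free descent below z=0. I'll bring them to about 5 mm above the table.

Request:
jog_arm --moves '[0.002,-0.003,0.02,0,0,0,1,0.002,-0.003,0.04,0,0,0,1,0.002,-0.003,0.047,0,0,0,1,0.002,-0.003,0.047,0,0,0,1,0.002,-0.003,0.047,0,0,0,0,0.002,-0.003,0.047,0,0,0,-1,0.002,-0.003,0.047,0,0,0,-1,0.002,-0.003,0.047,0,0,0,-1]' --newtons 25

```text
time: 16.75
position: [0.4907, -0.3986, -0.0187]
tool_rot: [3.036, 0.808, 0.0]
ft_force: [0.2, 0.4, 0.7]
grip_width: 0.642
grip_force: 24.8
```

Request:
jog_arm --moves '[0,0,0,0,0,0,-1,0,0,0,0,0,0,-1,0,0,0,0,0,0,-1,0,0,0,0,0,0,-1,0,0,-0.02,0,0,0,-1,0,0,-0.05,0,0,0,-1,0,0,-0.1,0,0,0,-1,0,0,-0.13,0,0,0,-1]'

```text
time: 17.75
position: [0.4912, -0.3992, 0.0218]
tool_rot: [3.035, 0.807, 0.002]
ft_force: [-0.1, -0.4, -1.6]
grip_width: 0.646
grip_force: 24.8
```

The cast is held at 56 mm and lifted. Next I carry it to the pad, using the top-camera pad fit corrected by the small bias seen at the grips.

```bash
python3 go.py 585.9,-214.8,50,-72.1 585.9,-214.8,-4,-72.1
```

```text
t 17.75 pos [ 491.2 -399.2   21.8] psi -60.2 F [-0.1 -0.4 -1.6] w 56.2 gf 24.8 q7 -0.13
585.9,-214.8,50,-72.1 -> [0.5794, -0.3764, -0.094] [0.001, -0.001, 0.198]
585.9,-214.8,-4,-72.1 -> [0.0, 0.0, 0.18] [0.0, 0.0, 0.0]
```

Request:
jog_arm --moves '[0.02,-0.01,-0.08,0,0,0.02,-1,0.12,-0.08,-0.094,0,0,0.07,-1,0.25,-0.16,-0.094,0,0,0.12,-1,0.38,-0.24,-0.094,0,0,0.17,-1,0.5,-0.32,-0.094,0,0,0.198,-1,0.579,-0.376,-0.094,0,0,0.198,-1,0.579,-0.376,-0.094,0,0,0.198,-1,0.579,-0.376,-0.094,0,0,0.198,-1]'

```text
time: 18.75
position: [0.5849, -0.2156, 0.0488]
tool_rot: [3.103, 0.488, 0.0]
ft_force: [-0.9, -0.4, -1.1]
grip_width: 0.642
grip_force: 24.8
```

Request:
jog_arm --moves '[0,0,0.02,0,0,0,-1,0,0,0.06,0,0,0,-1,0,0,0.1,0,0,0,-1,0,0,0.13,0,0,0,-1,0,0,0.15,0,0,0,-1,0,0,0.16,0,0,0,-1,0,0,0.16,0,0,0,-1,0,0,0.16,0,0,0,-1]'

```text
time: 19.75
position: [0.5857, -0.2145, 0.0008]
tool_rot: [3.103, 0.489, 0.001]
ft_force: [-0.6, -0.4, -1.8]
grip_width: 0.643
grip_force: 24.8
```

```bash
python3 go.py 585.9,-214.8,-4.7,-72.1; python3 - <<'E'
from h import *; from bench import ctrl
t=ctrl.get_image("top"); s=ctrl.get_image("scene")
cv2.imwrite("pics/p1.png",np.hstack([crop(s,(185,190,275,290),4.4),crop(t,(357,143,437,223),5.5)[:440]]))
E
```

```text
t 19.75 pos [ 585.7 -214.5    0.8] psi -72.1 F [-0.6 -0.4 -1.8] w 56.0 gf 24.8 q7 -0.66
585.9,-214.8,-4.7,-72.1 -> [0.0004, 0.0012, 0.0182] [0.0, -0.001, 0.0]
```

View pics/p1.png

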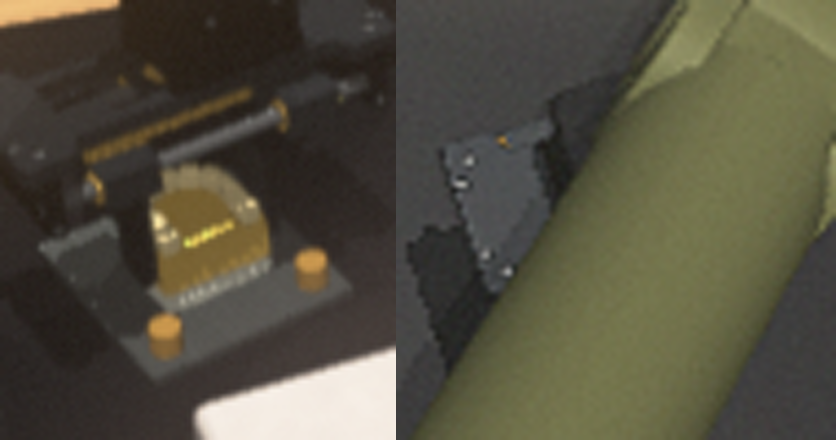

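The cast hovers squarely over the pad, its bottom heel edge at crop (160,293) to (270,262) with the white pad rim just below. I'll lower it the last 5.5 mm and release.

Request:
jog_arm --moves '[0,0.001,0.006,0,0,0,-1,0,0.001,0.012,0,0,0,-1,0,0.001,0.018,0,0,0,-1,0,0.001,0.02,0,0,0,-1,0,0.001,0.02,0,0,0,-1,0,0.001,0.02,0,0,0,0.6,0,0.001,0.02,0,0,0,0.8,0,0.001,0.02,0,0,0,0.8]'

```text
time: 20.85
position: [0.5855, -0.2147, -0.0058]
tool_rot: [3.103, 0.489, 0.0]
ft_force: [-0.4, -0.4, 0.2]
grip_width: 0.868
grip_force: 0.0
```

```bash
python3 go.py 585.9,-214.8,150,-72.1 580,0,200,-80 551,231,120,-89.5
```

```text
t 20.85 pos [ 585.5 -214.7   -5.8] psi -72.1 F [-0.4 -0.4  0.2] w 75.5 gf 0.0 q7 -0.65
585.9,-214.8,150,-72.1 -> [0.0013, 0.0009, -0.5192] [0.0, -0.0, 0.0]
580,0,200,-80 -> [0.2014, -0.6874, -0.1667] [0.0, 0.0, 0.132]
551,231,120,-89.5 -> [0.0385, -0.7751, 0.2667] [0.0, 0.0, 0.158]
```

Request:
jog_arm --moves '[0,0,-0.03,0,0,0,0.8,0,0,-0.1,0,0,0,0.8,0,0,-0.25,0,0,0,0.7,0,0,-0.4,0,0,0,0.7,0,0,-0.52,0,0,0,0.7,0,0,-0.52,0,0,0,0.7,0,0,-0.52,0,0,0,0.7,0,0,-0.52,0,0,0,0.7]'

```text
time: 21.85
position: [0.5847, -0.2143, 0.1494]
tool_rot: [-3.102, -0.489, 0.003]
ft_force: [0.2, 0.3, -0.2]
grip_width: 0.851
grip_force: 0.0
```

Request:
jog_arm --moves '[0.201,-0.687,-0.167,0,0,0.132,0.7,0.201,-0.687,-0.167,0,0,0.132,0.7,0.201,-0.687,-0.167,0,0,0.132,0.7,0.201,-0.687,-0.167,0,0,0.132,0.7,0.201,-0.687,-0.167,0,0,0.132,0.7,0.201,-0.687,-0.167,0,0,0.132,0.7,0.201,-0.687,-0.167,0,0,0.132,0.7,0.201,-0.687,-0.167,0,0,0.132,0.7]'

```text
time: 22.85
position: [0.5792, -0.0016, 0.2002]
tool_rot: [3.13, 0.27, -0.001]
ft_force: [0.0, -0.4, 0.3]
grip_width: 0.852
grip_force: 0.0
```

```bash
cat >> fit.py <<'E'
_D=D*1000; a2=np.linspace(-np.pi/2,np.pi/2,25)
RED=np.r_[np.c_[28-30*np.cos(a2),30*np.sin(a2)],[[58,30],[58,-30]]]/1e3
MODELS["red"]=(prism(RED,0,.008),)
_m=mask
def mask(im,n,uv,h):
    if n!="red": return _m(im,n,uv,h)
    hsv=cv2.cvtColor(im["pixels"],cv2.COLOR_RGB2HSV).astype(int); H,S,V_=hsv[...,0],hsv[...,1],hsv[...,2]
    m=((H<6)|(H>172))&(S>120)&(V_>60); z=np.zeros(m.shape,np.uint8); u,v=uv; z[v-h:v+h,u-h:u+h]=m[v-h:v+h,u-h:u+h]; return z
E
python3 go.py; python3 - <<'E'
from fit import *; from bench import ctrl; import pickle
t=ctrl.get_image("top"); s=ctrl.get_image("scene"); pickle.dump((t,s),open("im2.pkl","wb"))
for nm,i in (("t",[t]),("s",[s])):
    print(nm,"red",fit(i,"red",(.5125,.231,0),.030,22)); print("low",fit(i,"low",(.5465,-.2283,.31),.014,22))
E
```

```text
t 22.85 pos [579.2  -1.6 200.2] psi -80.1 F [ 0.  -0.4  0.3] w 74.1 gf 0.0 q7 -1.32
t red (array([0.51147205, 0.22828822, 0.00412986]), np.float64(0.054625928041119355), [412])
low (array([ 0.54736588, -0.22841515,  0.28793819]), np.float64(0.07627963299333985), [421])
s red (array([ 0.50324382,  0.23712724, -0.14272914]), np.float64(0.7440036479708161), [215])
low (array([ 0.55516173, -0.23844287,  0.71728789]), np.float64(0.22606315253374076), [924])
```

The yellow cast sits within 1 mm and 1° of the pad's fit. The red plate is at (.5115,.2283,0.004). Now I go down on the plate.

```bash
python3 go.py 552,229.8,90,-89.5 552,229.8,-4,-89.5
```

```text
t 22.95 pos [579.3  -1.  200.4] psi -80.1 F [ 0.5  0.2 -0.8] w 73.8 gf 0.0 q7 -1.32
552,229.8,90,-89.5 -> [0.0426, -0.7735, 0.3677] [0.0, 0.0, 0.157]
552,229.8,-4,-89.5 -> [0.0, 0.0, 0.3133] [0.0, 0.0, 0.0]
```

Request:
jog_arm --moves '[0.043,-0.2,0.02,0,0,0.157,0.7,0.043,-0.4,0.05,0,0,0.157,0.7,0.043,-0.6,0.1,0,0,0.157,0.7,0.043,-0.774,0.15,0,0,0.157,0.7,0.043,-0.774,0.27,0,0,0.157,0.7,0.043,-0.774,0.368,0,0,0.157,0.7,0.043,-0.774,0.368,0,0,0.157,0.7,0.043,-0.774,0.368,0,0,0.157,0.7]'

```text
time: 23.95
position: [0.5527, 0.2308, 0.0913]
tool_rot: [-3.141, -0.015, -0.002]
ft_force: [-0.5, 0.1, 0.8]
grip_width: 0.852
grip_force: 0.0
```

Request:
jog_arm --moves '[0,0,0.08,0,0,0,0.7,0,0,0.15,0,0,0,0.7,0,0,0.22,0,0,0,0.7,0,0,0.27,0,0,0,0.7,0,0,0.3,0,0,0,0.7,0,0,0.313,0,0,0,0.7,0,0,0.313,0,0,0,0.7,0,0,0.313,0,0,0,0.7]' --newtons 15

```text
time: 24.95
position: [0.5523, 0.2311, -0.0032]
tool_rot: [-3.141, -0.016, -0.002]
ft_force: [0.2, -0.1, 0.0]
grip_width: 0.851
grip_force: 0.0
```

Request:
jog_arm --moves '[0,0,0,0,0,0,-0.2,0,0,0,0,0,0,-1,0,0,0,0,0,0,-1,0,0,0,0,0,0,-1,0,0,0,0,0,0,-1,0,0,0,0,0,0,-1,0,0,0,0,0,0,-1,0,0,0,0,0,0,-1]'

```text
time: 25.95
position: [0.5519, 0.2309, -0.0036]
tool_rot: [-3.141, -0.016, -0.0]
ft_force: [-1.4, -1.9, 5.2]
grip_width: 0.687
grip_force: 15.0
```

Gripped at 60 mm. Lifting.

Request:
jog_arm --moves '[0,0,-0.02,0,0,0,-1,0,0,-0.05,0,0,0,-1,0,0,-0.1,0,0,0,-1,0,0,-0.17,0,0,0,-1,0,0,-0.25,0,0,0,-1,0,0,-0.35,0,0,0,-1,0,0,-0.4,0,0,0,-1,0,0,-0.4,0,0,0,-1]'

```text
time: 26.95
position: [0.5527, 0.2313, 0.1178]
tool_rot: [-3.14, -0.016, -0.004]
ft_force: [-0.8, -0.7, -1.0]
grip_width: 0.692
grip_force: 15.0
```

```bash
python3 go.py; python3 - <<'E'
from fit import *; from bench import ctrl
s=ctrl.get_image("scene"); st=ctrl.get_state(); p=st["position"]
z=.030+p[2]+.0036
for dx in (.036,.040,.044): print(dx,[fit([s],"red",(p[0]-dx,p[1],0),z,26)[0].round(4)] )
t=ctrl.get_image("top"); print(fit([t],"red",(p[0]-.04,p[1],0),z,26)); print(z)
E
```

```text
t 26.95 pos [552.7 231.3 117.8] psi -89.4 F [-0.8 -0.7 -1. ] w 60.2 gf 15.0 q7 -1.85
0.036 [array([0.5134, 0.2357, 0.0012])]
0.04 [array([ 0.5134,  0.2355, -0.0109])]
0.044 [array([ 0.5135,  0.236 , -0.0105])]
(array([0.51084097, 0.22520881, 0.18420498]), np.float64(3.1362509803921568), [125])
0.1500231662622796
```

```bash
python3 go.py 565,30,150,-80 584,-215.2,80,-72.1 584,-215.2,18,-72.1
```

```text
t 27.05 pos [551.2 230.8 115.5] psi -89.4 F [-0.2  0.3 -0.6] w 59.7 gf 15.0 q7 -1.85
565,30,150,-80 -> [0.039, 0.6697, -0.1147] [0.0, 0.001, -0.157]
584,-215.2,80,-72.1 -> [-0.0796, 0.8159, 0.2333] [0.0, 0.0, -0.132]
584,-215.2,18,-72.1 -> [0.0, 0.0, 0.2067] [0.0, 0.0, 0.0]
```

Request:
jog_arm --moves '[0.005,0.07,-0.05,0,0,-0.02,-1,0.01,0.17,-0.1,0,0,-0.06,-1,0.02,0.3,-0.115,0,0,-0.1,-1,0.03,0.43,-0.115,0,0,-0.13,-1,0.039,0.56,-0.115,0,0,-0.157,-1,0.039,0.67,-0.115,0,0,-0.157,-1,0.039,0.67,-0.115,0,0,-0.157,-1,0.039,0.67,-0.115,0,0,-0.157,-1]'

```text
time: 28.05
position: [0.5649, 0.0311, 0.1497]
tool_rot: [-3.129, -0.275, 0.002]
ft_force: [0.6, 0.4, -0.3]
grip_width: 0.686
grip_force: 15.0
```

Request:
jog_arm --moves '[-0.01,0.1,0,0,0,-0.02,-1,-0.02,0.23,0,0,0,-0.05,-1,-0.04,0.37,0.03,0,0,-0.08,-1,-0.05,0.52,0.08,0,0,-0.11,-1,-0.07,0.67,0.15,0,0,-0.132,-1,-0.08,0.78,0.2,0,0,-0.132,-1,-0.08,0.816,0.233,0,0,-0.132,-1,-0.08,0.816,0.233,0,0,-0.132,-1]'

```text
time: 29.05
position: [0.5842, -0.2137, 0.0796]
tool_rot: [-3.102, -0.49, 0.003]
ft_force: [0.0, 0.8, 0.0]
grip_width: 0.688
grip_force: 15.0
```

```bash
python3 go.py 584,-215.2,18,-72.1 + 584,-215.2,11.5,-72.1
```

```text
t 29.05 pos [ 584.2 -213.7   79.6] psi -72.0 F [0.  0.8 0. ] w 59.8 gf 15.0 q7 -0.7
584,-215.2,18,-72.1 -> [-0.002, 0.005, 0.2053] [-0.002, 0.002, 0.001]
584,-215.2,11.5,-72.1 -> [-0.0019, 0.005, 0.2269] [-0.002, 0.002, 0.001]
```

Request:
jog_arm --moves '[0,0.003,0.04,0,0,0,-1,0,0.003,0.09,0,0,0,-1,0,0.003,0.14,0,0,0,-1,0,0.003,0.18,0,0,0,-1,0,0.003,0.2,0,0,0,-1,0,0.003,0.205,0,0,0,-1,0,0.003,0.205,0,0,0,-1,0,0.003,0.205,0,0,0,-1]'

```text
time: 30.05
position: [0.585, -0.2163, 0.0198]
tool_rot: [3.103, 0.489, 0.001]
ft_force: [-0.2, -0.1, -0.4]
grip_width: 0.685
grip_force: 15.0
```

```bash
python3 go.py 584,-215.2,18,-72.1 + 584,-215.2,11.5,-72.1;  python3 - <<'E'
from fit import *; from bench import ctrl; import pickle
s=ctrl.get_image("scene"); t=ctrl.get_image("top"); pickle.dump((t,s),open("im3.pkl","wb"))
print(fit([s],"red",(.546,-.228,.31),.0515,24))
E
```

```text
t 30.05 pos [ 585.  -216.3   19.8] psi -72.1 F [-0.2 -0.1 -0.4] w 59.6 gf 15.0 q7 -0.66
584,-215.2,18,-72.1 -> [-0.0021, -0.0045, 0.0059] [0.0, -0.001, 0.0]
584,-215.2,11.5,-72.1 -> [-0.0022, -0.0045, 0.0276] [0.0, -0.001, 0.0]
(array([ 0.54280613, -0.22071459,  0.22372694]), np.float64(0.13109013152586138), [486])
```

Request:
jog_arm --moves '[-0.002,-0.003,0.008,0,0,0,-1,-0.002,-0.003,0.014,0,0,0,-1,-0.002,-0.003,0.02,0,0,0,-1,-0.002,-0.003,0.025,0,0,0,-1,-0.002,-0.003,0.028,0,0,0,-1,-0.002,-0.003,0.028,0,0,0,-1,-0.002,-0.003,0.028,0,0,0,-1,-0.002,-0.003,0.028,0,0,0,-1]'

```text
time: 31.15
position: [0.5838, -0.2153, 0.0124]
tool_rot: [-3.102, -0.489, -0.0]
ft_force: [-4.7, 1.4, 10.3]
grip_width: 0.684
grip_force: 15.0
```

```bash
python3 go.py 584,-215.2,11.5,-72.1
```

```text
t 31.15 pos [ 583.8 -215.3   12.4] psi -72.1 F [-4.7  1.4 10.3] w 59.5 gf 15.0 q7 -0.65
584,-215.2,11.5,-72.1 -> [0.0007, -0.0002, 0.0029] [-0.001, -0.0, 0.0]
```

Request:
jog_arm --moves '[0,0,-0.004,0,0,0,-1,0,0,-0.004,0,0,0,0.4,0,0,-0.004,0,0,0,0.9,0,0,-0.004,0,0,0,0.9,0,0,-0.03,0,0,0,0.9,0,0,-0.15,0,0,0,1,0,0,-0.3,0,0,0,1,0,0,-0.45,0,0,0,1]'

```text
time: 32.15
position: [0.5837, -0.2155, 0.1477]
tool_rot: [3.103, 0.489, 0.0]
ft_force: [0.3, -0.4, -0.6]
grip_width: 0.997
grip_force: 0.0
```

Request:
jog_arm --moves '[0.2,-0.69,-0.2,0,0,0.13,1,0.2,-0.69,-0.2,0,0,0.13,1,0.2,-0.69,-0.2,0,0,0.13,1,0.2,-0.69,-0.2,0,0,0.13,1,0.2,-0.69,-0.2,0,0,0.13,1,0.2,-0.69,-0.2,0,0,0.13,1,0.2,-0.69,-0.2,0,0,0.13,1,0.2,-0.69,-0.2,0,0,0.13,1]'

```text
time: 33.15
position: [0.577, -0.0015, 0.2057]
tool_rot: [3.129, 0.273, -0.001]
ft_force: [-0.9, 0.1, 0.7]
grip_width: 1.002
grip_force: 0.0
```

```bash
python3 - <<'E'
from fit import *; import fit as F; from bench import ctrl
t=ctrl.get_image("top"); s=ctrl.get_image("scene")
print("red top",fit([t],"red",(.5465,-.2283,.3),.046,22)); print("red sc",fit([s],"red",(.5465,-.2283,.3),.046,22))
# top face only of blue: bright blue
def mb(im,n,uv,h):
    hsv=cv2.cvtColor(im["pixels"],cv2.COLOR_RGB2HSV).astype(int); H,S,V_=hsv[...,0],hsv[...,1],hsv[...,2]
    m=((H>88)&(H<125)&(S>60)&(V_>135)); z=np.zeros(m.shape,np.uint8); u,v=uv; z[v-h:v+h,u-h:u+h]=m[v-h:v+h,u-h:u+h]
    z=cv2.morphologyEx(z,cv2.MORPH_OPEN,np.ones((3,3),np.uint8)); n_,l,stt,_=cv2.connectedComponentsWithStats(z); return (l==1+np.argmax(stt[1:,4])).astype(np.uint8)
F.mask=mb; MODELS["up"]=(prism(V,.031,.032),)
for p in ((.449,.4155,.12),(.452,.418,.05)): print("up top",fit([t],"up",p,0,18))
E
python3 go.py
```

```text
red top (array([ 0.54672244, -0.22994675,  0.33189212]), np.float64(0.04034878059575975), [443])
red sc (array([ 0.54330914, -0.22784088,  0.35045637]), np.float64(0.05703279541905258), [565])
up top (array([0.44800926, 0.41203231, 0.13541735]), np.float64(0.08415474297827238), [296])
up top (array([0.44804539, 0.41207692, 0.13370623]), np.float64(0.08415474297827238), [296])
t 33.25 pos [577.1  -1.  205.7] psi -80.0 F [ 0.4 -0.4  1. ] w 86.8 gf 0.0 q7 -1.32
```

The plate lies within ~1 mm of the lower cast. The upper cast is at (.448,.412,.135).

```bash
python3 go.py 535,220,215,-81 490.2,418.7,100,-82.3 490.2,418.7,-14,-82.3
```

```text
t 33.25 pos [577.1  -1.  205.7] psi -80.0 F [ 0.4 -0.4  1. ] w 86.8 gf 0.0 q7 -1.32
535,220,215,-81 -> [-0.0099, -0.7497, -0.031] [0.0, 0.0, 0.017]
490.2,418.7,100,-82.3 -> [-0.0439, -0.6775, 0.3833] [0.0, 0.0, 0.022]
490.2,418.7,-14,-82.3 -> [0.0, 0.0, 0.38] [0.0, 0.0, 0.0]
```

Request:
jog_arm --moves '[-0.01,-0.75,-0.031,0,0,0.017,1,-0.01,-0.75,-0.031,0,0,0.017,1,-0.01,-0.75,-0.031,0,0,0.017,1,-0.01,-0.75,-0.031,0,0,0.017,1,-0.01,-0.75,-0.031,0,0,0.017,1,-0.01,-0.75,-0.031,0,0,0.017,1,-0.01,-0.75,-0.031,0,0,0.017,1,-0.01,-0.75,-0.031,0,0,0.017,1]'

```text
time: 34.25
position: [0.5351, 0.2195, 0.2153]
tool_rot: [-3.132, -0.245, -0.0]
ft_force: [0.1, 0.1, 0.9]
grip_width: 1.0
grip_force: 0.0
```

Request:
jog_arm --moves '[-0.044,-0.2,0,0,0,0.022,1,-0.044,-0.4,0,0,0,0.022,1,-0.044,-0.6,0.05,0,0,0.022,1,-0.044,-0.678,0.2,0,0,0.022,1,-0.044,-0.678,0.383,0,0,0.022,1,-0.044,-0.678,0.383,0,0,0.022,1,-0.044,-0.678,0.383,0,0,0.022,1,-0.044,-0.678,0.383,0,0,0.022,1]'

```text
time: 35.25
position: [0.4916, 0.4204, 0.1036]
tool_rot: [-3.131, -0.211, -0.006]
ft_force: [-0.6, 0.2, 0.3]
grip_width: 1.003
grip_force: 0.0
```

```bash
python3 go.py 490.2,418.7,-14,-82.3
```

```text
t 35.25 pos [491.6 420.4 103.6] psi -82.3 F [-0.6  0.2  0.3] w 87.3 gf 0.0 q7 -2.03
490.2,418.7,-14,-82.3 -> [-0.007, 0.0061, 0.3918] [-0.003, -0.004, 0.0]
```

Request:
jog_arm --moves '[-0.003,0.004,0.1,0,0,0,1,-0.003,0.004,0.2,0,0,0,1,-0.003,0.004,0.28,0,0,0,1,-0.003,0.004,0.34,0,0,0,1,-0.003,0.004,0.37,0,0,0,1,-0.003,0.004,0.388,0,0,0,1,-0.003,0.004,0.388,0,0,0,1,-0.003,0.004,0.388,0,0,0,1]' --newtons 25

```text
time: 36.25
position: [0.4893, 0.4188, -0.0153]
tool_rot: [-3.133, -0.213, -0.002]
ft_force: [0.1, 0.3, 1.1]
grip_width: 1.002
grip_force: 0.0
```

Request:
jog_arm --moves '[0,0,0,0,0,0,0.2,0,0,0,0,0,0,-1,0,0,0,0,0,0,-1,0,0,0,0,0,0,-1,0,0,0,0,0,0,-1,0,0,0,0,0,0,-1,0,0,0,0,0,0,-1,0,0,0,0,0,0,-1]'

```text
time: 37.25
position: [0.4888, 0.4184, -0.0161]
tool_rot: [3.134, 0.213, 0.0]
ft_force: [0.2, -1.2, 0.3]
grip_width: 0.637
grip_force: 25.0
```

```bash
python3 go.py
```

```text
t 37.25 pos [488.8 418.4 -16.1] psi -82.2 F [ 0.2 -1.2  0.3] w 55.4 gf 25.0 q7 -1.98
```

Request:
jog_arm --moves '[0,0,-0.02,0,0,0,-1,0,0,-0.06,0,0,0,-1,0,0,-0.12,0,0,0,-1,0,0,-0.22,0,0,0,-1,0,0,-0.35,0,0,0,-1,0,0,-0.5,0,0,0,-1,0,0,-0.6,0,0,0,-1,0,0,-0.6,0,0,0,-1]'

```text
time: 38.25
position: [0.4907, 0.4196, 0.1683]
tool_rot: [-3.129, -0.212, -0.008]
ft_force: [-0.1, 0.6, -2.1]
grip_width: 0.639
grip_force: 25.0
```

```bash
python3 go.py 550,200,215,-80 570,-40,190,-75 585.5,-214.7,100,-72.1
```

```text
t 38.25 pos [490.7 419.6 168.3] psi -82.2 F [-0.1  0.6 -2.1] w 55.6 gf 25.0 q7 -2.05
550,200,215,-80 -> [0.0978, 0.7512, -0.1587] [-0.004, -0.006, -0.037]
570,-40,190,-75 -> [-0.0733, 0.7994, 0.0833] [0.0, 0.0, -0.083]
585.5,-214.7,100,-72.1 -> [-0.1008, 0.5759, 0.3] [0.0, 0.0, -0.048]
```

Request:
jog_arm --moves '[0.01,0.05,-0.08,0,0,0,-1,0.03,0.15,-0.159,0,0,-0.01,-1,0.04,0.28,-0.159,0,0,-0.02,-1,0.06,0.43,-0.159,0,0,-0.03,-1,0.08,0.58,-0.159,0,0,-0.037,-1,0.098,0.7,-0.159,0,0,-0.037,-1,0.098,0.751,-0.159,0,0,-0.037,-1,0.098,0.751,-0.159,0,0,-0.037,-1]'

```text
time: 39.25
position: [0.5481, 0.1987, 0.2112]
tool_rot: [-3.13, -0.271, 0.001]
ft_force: [-0.4, 0.2, -0.7]
grip_width: 0.638
grip_force: 25.0
```

Request:
jog_arm --moves '[-0.01,0.07,0,0,0,0,-1,-0.02,0.2,0,0,0,-0.02,-1,-0.03,0.34,0.02,0,0,-0.04,-1,-0.05,0.48,0.04,0,0,-0.06,-1,-0.06,0.62,0.06,0,0,-0.083,-1,-0.073,0.74,0.083,0,0,-0.083,-1,-0.073,0.799,0.083,0,0,-0.083,-1,-0.073,0.799,0.083,0,0,-0.083,-1]'

```text
time: 40.25
position: [0.5682, -0.0422, 0.1866]
tool_rot: [3.115, 0.406, -0.0]
ft_force: [-0.4, 0.4, -0.6]
grip_width: 0.64
grip_force: 25.0
```

```bash
python3 go.py 584.7,-215,90,-72.1 584.7,-215,48,-72.1
```

```text
t 40.25 pos [568.2 -42.2 186.6] psi -75.2 F [-0.4  0.4 -0.6] w 55.7 gf 25.0 q7 -1.16
584.7,-215,90,-72.1 -> [-0.0943, 0.5706, 0.3225] [0.0, 0.0, -0.051]
584.7,-215,48,-72.1 -> [0.0, 0.0, 0.14] [0.0, 0.0, 0.0]
```

Request:
jog_arm --moves '[-0.02,0.1,0.02,0,0,-0.02,-1,-0.04,0.22,0.06,0,0,-0.03,-1,-0.06,0.35,0.12,0,0,-0.051,-1,-0.08,0.47,0.2,0,0,-0.051,-1,-0.094,0.55,0.28,0,0,-0.051,-1,-0.094,0.571,0.322,0,0,-0.051,-1,-0.094,0.571,0.322,0,0,-0.051,-1,-0.094,0.571,0.322,0,0,-0.051,-1]'

```text
time: 41.25
position: [0.5866, -0.2114, 0.0909]
tool_rot: [-3.101, -0.497, -0.002]
ft_force: [0.0, 0.1, -1.1]
grip_width: 0.64
grip_force: 25.0
```

Request:
jog_arm --moves '[0,0,0.03,0,0,0,-1,0,0,0.07,0,0,0,-1,0,0,0.11,0,0,0,-1,0,0,0.13,0,0,0,-1,0,0,0.14,0,0,0,-1,0,0,0.14,0,0,0,-1,0,0,0.14,0,0,0,-1,0,0,0.14,0,0,0,-1]'

```text
time: 42.25
position: [0.5858, -0.2135, 0.0484]
tool_rot: [3.103, 0.492, 0.001]
ft_force: [0.6, 0.0, -1.5]
grip_width: 0.642
grip_force: 25.0
```

```bash
python3 go.py 584.7,-215,38.2,-72.1;python3 - <<'E'
from h import *; from bench import ctrl
s=ctrl.get_image("scene")
cv2.imwrite("pics/u1.png",crop(s,(185,180,275,280),5))
E
python3 go.py 584.7,-215,38.2,-72.1
```

```text
t 42.25 pos [ 585.8 -213.5   48.4] psi -72.0 F [ 0.6  0.  -1.5] w 55.8 gf 25.0 q7 -0.66
584.7,-215,38.2,-72.1 -> [-0.0049, 0.0035, 0.0341] [0.0, -0.001, 0.002]
t 42.3 pos [ 585.7 -213.6   48.4] psi -72.0 F [ 0.3 -0.1 -1.8] w 55.9 gf 25.0 q7 -0.66
584.7,-215,38.2,-72.1 -> [-0.0047, 0.0035, 0.0339] [0.0, -0.001, 0.002]
```

View pics/u1.png

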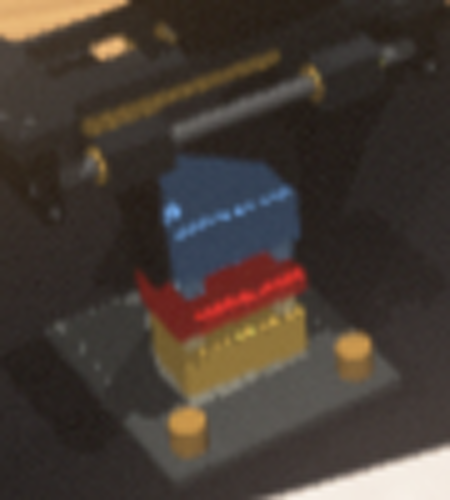

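The stack lines up: the heel's right edge is at crop x≈300 for blue, 305 for red and 303 for yellow. I'll set it down.

Request:
jog_arm --moves '[-0.004,0.003,0.008,0,0,0,-1,-0.004,0.003,0.015,0,0,0,-1,-0.004,0.003,0.022,0,0,0,-1,-0.004,0.003,0.027,0,0,0,-1,-0.004,0.003,0.031,0,0,0,-1,-0.004,0.003,0.033,0,0,0,-1,-0.004,0.003,0.033,0,0,0,-1,-0.004,0.003,0.033,0,0,0,-1]'

```text
time: 43.3
position: [0.5847, -0.2147, 0.0382]
tool_rot: [3.103, 0.492, 0.0]
ft_force: [-0.0, -0.1, -1.4]
grip_width: 0.64
grip_force: 25.0
```

```bash
python3 go.py 584.7,-215,38.2,-72.1
```

```text
t 43.3 pos [ 584.7 -214.7   38.2] psi -72.0 F [-0.  -0.1 -1.4] w 55.7 gf 25.0 q7 -0.66
584.7,-215,38.2,-72.1 -> [-0.0003, 0.0009, 0.0002] [0.0, -0.0, 0.002]
```

Not in contact yet, so a further 1.5 mm, then release.

Request:
jog_arm --moves '[0,0,0.002,0,0,0,-1,0,0,0.004,0,0,0,-1,0,0,0.005,0,0,0,-1,0,0,0.005,0,0,0,-1,0,0,0.005,0,0,0,-1,0,0,0.005,0,0,0,-1,0,0,0.005,0,0,0,-1,0,0,0.005,0,0,0,-1]'

```text
time: 44.3
position: [0.5848, -0.2147, 0.0379]
tool_rot: [-3.102, -0.492, -0.001]
ft_force: [-3.5, 1.8, 6.3]
grip_width: 0.639
grip_force: 25.0
```

```bash
python3 go.py
```

```text
t 44.3 pos [ 584.8 -214.7   37.9] psi -72.0 F [-3.5  1.8  6.3] w 55.6 gf 25.0 q7 -0.65
```

Request:
jog_arm --moves '[0,0,-0.001,0,0,0,-1,0,0,-0.002,0,0,0,0.3,0,0,-0.002,0,0,0,0.7,0,0,-0.002,0,0,0,0.7,0,0,-0.04,0,0,0,0.7,0,0,-0.15,0,0,0,0.7,0,0,-0.3,0,0,0,0.7,0,0,-0.45,0,0,0,0.7]'

```text
time: 45.3
position: [0.5846, -0.2149, 0.1737]
tool_rot: [3.103, 0.492, 0.001]
ft_force: [0.9, 0.7, 0.2]
grip_width: 0.846
grip_force: 0.0
```

```bash
python3 go.py 500,-60,170,-40
```

```text
t 45.3 pos [ 584.6 -214.9  173.7] psi -72.0 F [0.9 0.7 0.2] w 73.6 gf 0.0 q7 -0.73
500,-60,170,-40 -> [-0.1083, -0.5783, 0.0121] [0.001, -0.0, -0.533]
```

Request:
jog_arm --moves '[-0.108,-0.578,0.012,0,0,-0.533,0.3,-0.108,-0.578,0.012,0,0,-0.533,0.3,-0.108,-0.578,0.012,0,0,-0.533,0.3,-0.108,-0.578,0.012,0,0,-0.533,0.3,-0.108,-0.578,0.012,0,0,-0.533,0.3,-0.108,-0.578,0.012,0,0,-0.533,0.3,-0.108,-0.578,0.012,0,0,-0.533,0.3,-0.108,-0.578,0.012,0,0,-0.533,0.3]'

```text
time: 46.3
position: [0.5002, -0.0607, 0.1679]
tool_rot: [2.848, 1.326, -0.001]
ft_force: [-0.1, 0.3, -0.4]
grip_width: 0.652
grip_force: 0.0
```

```bash
python3 - <<'E'
from fit import *; import fit as F, pickle; from bench import ctrl
t,s=pickle.load(open("im0.pkl","rb"))
def mk(lo,f):
    def m(im,n,uv,h):
        hsv=cv2.cvtColor(im["pixels"],cv2.COLOR_RGB2HSV).astype(int); b=f(*[hsv[...,i] for i in range(3)]); z=np.zeros(b.shape,np.uint8); u,v=uv; z[v-h:v+h,u-h:u+h]=b[v-h:v+h,u-h:u+h]
        z=cv2.morphologyEx(z,cv2.MORPH_OPEN,np.ones((3,3),np.uint8)); n_,l,stt,_=cv2.connectedComponentsWithStats(z); z=(l==1+np.argmax(stt[1:,4])).astype(np.uint8)
        c,_=cv2.findContours(z,cv2.RETR_EXTERNAL,cv2.CHAIN_APPROX_NONE); cv2.drawContours(z,c,-1,1,-1); return z
    return m
u,v=proj(t,[[.4815,-.019,.02]])[0].astype(int); print(u,v,t["pixels"][v,u-20:u+21:2].max(1))
for th in (110,130,150):
    F.mask=mk(0,lambda H,S,V_:V_>th); print("w",fit([t],"w",(.482,-.019,0),0,18))
t2=ctrl.get_image("top"); s2=ctrl.get_image("scene"); pickle.dump((t2,s2),open("im4.pkl","wb"))
F.mask=mk(0,lambda H,S,V_:(H>88)&(H<125)&(S>60)&(V_>135)); MODELS["up"]=(prism(V,.031,.032),)
print("up",fit([t2],"up",(.5465,-.229,.32),.054,20))
E
python3 go.py
```

```text
325 214 [ 82  80  78  82  79  77 117 234 227 192 229 227 227 219 227 240  70  77
  75  77  75]
w (array([ 0.48287291, -0.02049252,  0.23435919]), np.float64(0.06082725060827251), [274])
w (array([ 0.48282908, -0.02090311,  0.2798246 ]), np.float64(0.06005728133950209), [267])
w (array([ 0.48285222, -0.02132502, -0.25239181]), np.float64(0.0743445270828638), [261])
up (array([ 0.54707826, -0.2292995 ,  0.31939014]), np.float64(0.1033789616475521), [318])
t 46.4 pos [500.2 -60.3 167.9] psi -40.0 F [-0.4  0.7  0.1] w 56.9 gf 0.0 q7 -0.62
```

All three arches agree within 1 mm. The weight is at (.483,-.020).

```bash
python3 go.py 483.2,-20,60,-40 483.2,-20,0,-40
```

```text
t 46.4 pos [500.2 -60.3 167.9] psi -40.0 F [-0.4  0.7  0.1] w 56.9 gf 0.0 q7 -0.62
483.2,-20,60,-40 -> [0.0667, -0.1297, 0.3598] [0.0, 0.0, -0.001]
483.2,-20,0,-40 -> [0.0, 0.0, 0.2] [0.0, 0.0, 0.0]
```

Request:
jog_arm --moves '[0.067,-0.13,0.05,0,0,0,0.3,0.067,-0.13,0.15,0,0,0,0.3,0.067,-0.13,0.27,0,0,0,0.3,0.067,-0.13,0.36,0,0,0,0.3,0.067,-0.13,0.45,0,0,0,0.3,0.067,-0.13,0.53,0,0,0,0.3,0.067,-0.13,0.56,0,0,0,0.3,0.067,-0.13,0.56,0,0,0,0.3]' --newtons 30

```text
time: 47.4
position: [0.483, -0.0196, -0.0001]
tool_rot: [2.847, 1.328, -0.001]
ft_force: [-0.2, 0.1, 0.7]
grip_width: 0.65
grip_force: 0.0
```

Request:
jog_arm --moves '[0,0,0,0,0,0,0,0,0,0,0,0,0,-1,0,0,0,0,0,0,-1,0,0,0,0,0,0,-1,0,0,0,0,0,0,-1,0,0,0,0,0,0,-1,0,0,0,0,0,0,-1,0,0,0,0,0,0,-1]'

```text
time: 48.4
position: [0.4834, -0.0193, 0.0003]
tool_rot: [-2.847, -1.328, -0.001]
ft_force: [-1.5, 0.8, 4.5]
grip_width: 0.263
grip_force: 30.0
```

```bash
python3 go.py
```

```text
t 48.4 pos [ 4.834e+02 -1.930e+01  3.000e-01] psi -40.0 F [-1.5  0.8  4.5] w 22.9 gf 30.0 q7 -0.57
```

Request:
jog_arm --moves '[0,0,-0.02,0,0,0,-1,0,0,-0.06,0,0,0,-1,0,0,-0.13,0,0,0,-1,0,0,-0.23,0,0,0,-1,0,0,-0.35,0,0,0,-1,0,0,-0.45,0,0,0,-1,0,0,-0.45,0,0,0,-1,0,0,-0.45,0,0,0,-1]'

```text
time: 49.4
position: [0.4821, -0.0194, 0.1339]
tool_rot: [-2.846, -1.328, 0.002]
ft_force: [-0.8, -0.4, -4.6]
grip_width: 0.263
grip_force: 30.0
```

```bash
python3 go.py 574.5,-218.3,125,-40 574.5,-218.3,96,-40
```

```text
t 49.4 pos [482.1 -19.4 133.9] psi -40.0 F [-0.8 -0.4 -4.6] w 22.9 gf 30.0 q7 -0.71
574.5,-218.3,125,-40 -> [-0.3101, 0.662, 0.0292] [-0.001, 0.001, 0.0]
574.5,-218.3,96,-40 -> [0.0, 0.0, 0.0967] [0.0, 0.0, 0.0]
```

Request:
jog_arm --moves '[-0.03,0.06,0,0,0,0,-1,-0.08,0.17,0,0,0,0,-1,-0.14,0.3,0,0,0,0,-1,-0.2,0.43,0,0,0,0,-1,-0.26,0.55,0,0,0,0,-1,-0.3,0.64,0.01,0,0,0,-1,-0.31,0.662,0.029,0,0,0,-1,-0.31,0.662,0.029,0,0,0,-1]'

```text
time: 50.4
position: [0.5741, -0.2176, 0.1242]
tool_rot: [-2.845, -1.326, 0.005]
ft_force: [-0.1, 0.6, -4.2]
grip_width: 0.264
grip_force: 30.0
```

Request:
jog_arm --moves '[0,0,0.02,0,0,0,-1,0,0,0.045,0,0,0,-1,0,0,0.07,0,0,0,-1,0,0,0.09,0,0,0,-1,0,0,0.097,0,0,0,-1,0,0,0.097,0,0,0,-1,0,0,0.097,0,0,0,-1,0,0,0.097,0,0,0,-1]'

```text
time: 51.4
position: [0.5758, -0.2184, 0.0975]
tool_rot: [2.847, 1.328, 0.001]
ft_force: [0.6, 0.2, -3.1]
grip_width: 0.265
grip_force: 30.0
```

```bash
python3 go.py 574.5,-218.3,86,-40; python3 - <<'E'
from bench import ctrl; ctrl.get_image("top")
E
python3 go.py 574.5,-218.3,86,-40
```

```text
t 51.4 pos [ 575.8 -218.4   97.5] psi -40.0 F [ 0.6  0.2 -3.1] w 23.0 gf 30.0 q7 -0.13
574.5,-218.3,86,-40 -> [-0.0026, -0.0034, 0.0384] [0.0, -0.0, 0.0]
t 51.45 pos [ 575.7 -218.3   97.5] psi -40.0 F [-0.1 -0.2 -2.5] w 22.7 gf 30.0 q7 -0.13
574.5,-218.3,86,-40 -> [-0.0025, -0.0032, 0.0382] [0.0, -0.0, 0.0]
```

Request:
jog_arm --moves '[-0.002,-0.003,0.01,0,0,0,-1,-0.002,-0.003,0.018,0,0,0,-1,-0.002,-0.003,0.025,0,0,0,-1,-0.002,-0.003,0.031,0,0,0,-1,-0.002,-0.003,0.036,0,0,0,-1,-0.002,-0.003,0.038,0,0,0,-1,-0.002,-0.003,0.038,0,0,0,-1,-0.002,-0.003,0.038,0,0,0,-1]'

```text
time: 52.45
position: [0.5746, -0.2182, 0.0864]
tool_rot: [2.847, 1.328, 0.001]
ft_force: [-2.0, 0.8, 1.7]
grip_width: 0.262
grip_force: 30.0
```

```bash
python3 go.py 574.5,-218.3,86,-40
```

```text
t 52.45 pos [ 574.6 -218.2   86.4] psi -40.0 F [-2.   0.8  1.7] w 22.8 gf 30.0 q7 -0.12
574.5,-218.3,86,-40 -> [-0.0005, -0.0001, 0.0012] [0.0, -0.0, 0.0]
```

Contact at the expected height. I'll release, rise and clear away.

Request:
jog_arm --moves '[0,0,0,0,0,0,-0.35,0,0,0,0,0,0,-0.1,0,0,0,0,0,0,0,0,0,0,0,0,0,0,0,0,-0.03,0,0,0,0,0,0,-0.1,0,0,0,0,0,0,-0.25,0,0,0,0,0,0,-0.4,0,0,0,0]'

```text
time: 53.45
position: [0.5746, -0.2185, 0.2087]
tool_rot: [2.847, 1.327, 0.002]
ft_force: [0.5, -0.5, 1.2]
grip_width: 0.499
grip_force: 0.0
```

Request:
jog_arm --moves '[0.25,-0.7,-0.1,0,0,0,0,0.25,-0.7,-0.1,0,0,0,0,0.25,-0.7,-0.1,0,0,0,0,0.25,-0.7,-0.1,0,0,0,0,0.25,-0.7,-0.1,0,0,0,0,0.25,-0.7,-0.1,0,0,0,0,0.25,-0.7,-0.1,0,0,0,0,0.25,-0.7,-0.1,0,0,0,0]'

```text
time: 54.45
position: [0.462, -0.0269, 0.2357]
tool_rot: [2.848, 1.325, -0.001]
ft_force: [-0.4, -0.0, -0.8]
grip_width: 0.497
grip_force: 0.0
```

```bash
python3 go.py; python3 - <<'E'
from h import *; from bench import ctrl
t=ctrl.get_image("top"); s=ctrl.get_image("scene")
a=crop(s,(180,150,280,280),3.5); b=crop(t,(367,143,427,213),6.5); c=crop(s,(360,90,450,220),3.5)
H=455; cv2.imwrite("pics/fin.png",cv2.resize(np.hstack([a,b[:H],c[:,:]]),None,fx=.75,fy=.75))
p=proj(t,[[.5465+.03*.95,-.229+.03*.31,.086+.042]])[0]; print("expected knob px in top crop",(p-[367,143]+.5)*6.5*.75+[350*.75,0])
E
```

```text
t 54.45 pos [462.  -26.9 235.7] psi -40.1 F [-0.4 -0.  -0.8] w 43.3 gf 0.0 q7 -0.8
expected knob px in top crop [447.40445646 165.80580241]
```

View pics/fin.png

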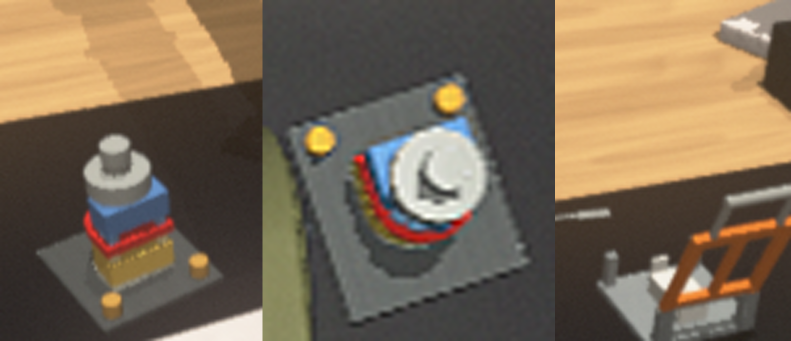

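The stack is complete and square. The disc is at (439,174) and the knob near its expected (447,166). The lid stands open and the fixture is empty. Handing in.

```bash
python3 -c "
from bench import ctrl; print(ctrl.close_job())"
```

```text
the job is handed in; nothing more can be done
None
```

The job is handed in at about 54 s of the 144 s: the lid stands open on its stop, and yellow cast, red plate, blue cast and weight are stacked on the white pad with noses aligned (arches within about 1–2 mm in the top camera); the grey cast was not touched.

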